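# Load the free nest of the coil test station

## Task

Slide the clear cover that lies over the empty nest of the coil test station right back past its neighbour, as far as it goes. Then set the carrier plate with the red coil flat in that nest, binding posts towards the robot, pushed up against both back dowels and the end stop. Leave this cover open for the test leads, keep the other one shut over the coil that is being tested, and do not disturb the screwdriver and the dark grey ring core.

Things in the scene. Friction and masses are not known exactly. Their poses are not given: they have to be found in the camera images.
- station: Coil test station: fixed open-topped box 190 (x) x 360 (y) x 112 mm high, blue ends, clear front, aluminium double tracks along front and back (tops at z = 111 mm). Origin: centre of its footprint on the bench; x away from the robot, y left. A left (+y) and a right (-y) bay, each holding a nest at x = +5, y = +-108.5, z = 16 mm and closed by a flat clear cover, 183 mm wide, 5 mm thick.
- opening_left (a point): Centre of the opening over the left bay when the left cover is fully back: 108.5 mm left of the station's centre, 111 mm above the bench. The opening is 131 mm wide (station y) and 162 mm deep (station x). The right bay's opening is its mirror image.
- cover_left (a joint): Left cover, in the lower track (top at z = 99 mm): 0 = shut; grows as it slides right (station -y) under the right cover; 0.130 m = at its stop, fully back. Slides with 1 to 3 N and stays where it is left.
- cover_right (a joint): Right cover, in the upper track (top at z = 107 mm): 0 = shut; grows as it slides left (station +y) over the left cover; 0.130 m = at its stop, fully back. Slides with 1 to 3 N and stays where it is left.
- cover_left_handle (a point): Middle of the left cover's black bar handle; moves with the cover. Round bar 12 mm thick, 100 mm long along station x, centre 146 mm above the bench, on two 10 mm posts 50 mm either side of the middle; 29 mm clear beneath the bar, also over the tracks and the other cover. When shut it lies 156 mm left of the station's centre line.
- cover_right_handle (a point): Middle of the right cover's black bar handle; same bar at the same height. When shut it lies 156 mm right of the station's centre line.
- nest_free: The empty nest, a grey plate fixed in the left or the right bay. Origin: on its top face, 16 mm above the bench, where the located carrier's origin belongs; axes as the station. Two steel dowels at the back (y = +-30 mm, front faces at x = +56 mm) and a brass end stop block on the right (face at y = -44 mm), all 12 mm high. Free room for the plate: 25 mm towards -x, 20 mm towards +y.
- nest_busy: The other nest, fixed in the other bay, with a carrier and a green core already in it, being tested. Same frame as nest_free. Leave it under its shut cover.
- carrier: Loose carrier on the bench, 0.5 to 0.8 kg: aluminium plate 112 (x) x 88 (y) x 10 mm, on it a red coil 82 mm across, clamped at x = +8 mm by a black disc (top at z = 36 mm) with a black T-shaped grip. Two binding posts at the front edge (x = -46, y = +-28 mm, 26 mm high). Origin: centre of the plate's underside; x points to the back edge (x = +56 mm); right edge at y = -44 mm.
- carrier_grip (a point): Middle of the carrier's T-grip bar, at x = +8, y = 0, z = 62 mm of the carrier: 18 mm thick (carrier x), 56 mm long (carrier y), 20 mm high (z = 52 to 72 mm); free beside and below it down to the disc.
- carrier_back_left (a point): Point on the carrier's back edge that meets the left dowel: x = +56, y = +30, z = 5 mm of the carrier.
- carrier_back_right (a point): Point on the carrier's back edge that meets the right dowel: x = +56, y = -30, z = 5 mm of the carrier.
- carrier_right_side (a point): Point on the carrier's right edge that meets the end stop: x = 0, y = -44, z = 5 mm of the carrier.
- screwdriver: Bystander: yellow-handled screwdriver lying on the bench, 190 x 29 x 27 mm, origin under its middle.
- black_core: Bystander: dark grey ring core, 68 mm across, 22 mm high, lying flat, origin at the centre of its underside.

How it is judged (in metres and radians):
On the way:
1. the cover over the empty nest is slid fully back (within 10 mm of its stop), the other cover shut (((y of nest_free in the frame of station above 0 m and value of joint cover_left above 0.12 m) or (y of nest_free in the frame of station below 0 m and value of joint cover_right above 0.12 m)) and ((y of nest_free in the frame of station above 0 m and value of joint cover_right below 0.01 m) or (y of nest_free in the frame of station below 0 m and value of joint cover_left below 0.01 m))), for 0.2 s.
At the end, for the whole second after the job is handed in: The free nest's cover is within 10 mm of its stop, the other shut within 10 mm, both at rest; the carrier lies flat and still on the nest (height within 2 mm, tilt under 0.03 rad), posts to the robot, back edge within 2.5 mm of each dowel, right edge within 2.5 mm of the end stop (all of step 1 and x of carrier_back_left in the frame of nest_free between 0.0535 and 0.0585 m and x of carrier_back_right in the frame of nest_free between 0.0535 and 0.0585 m and y of carrier_right_side in the frame of nest_free between -0.0465 and -0.0415 m and z of carrier in the frame of nest_free between -0.002 and 0.002 m and angle between carrier's own z axis and vertical below 0.03 rad and linear speed of carrier below 0.02 m/s and velocity of joint cover_left between -0.01 and 0.01 m/s and velocity of joint cover_right between -0.01 and 0.01 m/s); the robot touches nothing.
It fails at once if the cover over the nest being tested is opened by more than 20 mm ((y of nest_free in the frame of station above 0 m and value of joint cover_right above 0.02 m) or (y of nest_free in the frame of station below 0 m and value of joint cover_left above 0.02 m)).
It fails at once if a bystander (screwdriver, dark grey core) is moved by more than 30 mm (distance of any of screwdriver, black_core from where it was at the start of the episode above 0.03 m).
It fails at once if the carrier is tipped over by more than 45 degrees (angle between carrier's own z axis and vertical above 0.785 rad).
It also fails if it takes over 51 s, if anything falls off the work surface, if the arm or the gripper's body presses on something with over 40 N, if the wrist force passes 120 N, or if a joint passes its speed limit or range.

## Robot

A 6-joint arm with a two-finger parallel gripper is mounted at the origin on a cart in front of the work surface, level with it; the furniture and walls round the work are solid. World frame = base frame: x ahead of the robot, y to its left, z up, the work surface at z = 0. Lengths are in m, angles in degrees, forces in N, time in s.
With the tool pointing down it reaches from about 0.4 to 0.825 m from the base axis. Payload 7 kg.
Tool frame: the origin (TCP) lies between the finger pads; the fingertips stand 25 mm ahead of it and the grasp point (between the pads) lies 6 mm ahead of it; z points along the fingers, y is the line along which they close (so a half turn about z gives the same grasp; the last joint's range is limited). The gripper opens to 88 mm and grips with 3 to 60 N. Pads are 19 mm wide; open, the fingers measure 130 mm over their backs; the gripper's body (78 mm by 193 mm) begins 47 mm behind the grasp point.
Start: joints at [86.007, 20.546, 0.682, 0, -70.136, -16.507], TCP at [0.236, 0.632, 0.221] pointing down, gripper open.
Joint ranges: [-176.03, 176.03], [-82.01, 121.73], [-58.28, 71.71], [-173.87, 95.51], [-174.79, -0.11], [-173.66, 173.66]. Speed limits (degrees/s): [136.94, 136.94, 172.46, 180, 180, 180].

## Interface

Orientations are given as [roll, pitch, yaw] about the fixed x, y, z axes, in that order (R = Rz(yaw) Ry(pitch) Rx(roll)).
In Python, from plant import r gives the robot as it stands.
- The arm moves only by the shell command python3 -m crank 'ROWS' [FORCE]. ROWS is JSON, a list of rows, each a list of 3 entries, a list of its own where there are three numbers: the turn, a rotation vector about the tool's x, y, z in degrees, then the shift along the tool's x, y, z in cm, then the closure, from -1 (fully open) to 1 (shut). In form: [[[wx, wy, wz], [dx, dy, dz], fingers], ...]. A call has 1 to 8 rows; each row shifts and turns the commanded pose from where the row before left it, along the tool's axes as they then stand; what a row does not reach is not made up. A row lasts 1/10 s, in which the tool goes at most 50 mm and 8.59 degrees, less where a joint would pass 70% of its speed; a pose out of reach is approached as far as the arm can. A call with a gripper value outside its range is refused whole. The fingers move at their own pace and stop on an object; FORCE is the grip in N (left out, the last holds). Time passes only in rows, so rows that do not move let the fingers close. It gives the time, the measured TCP pose, the force, the opening and the grip force at its end, in the units of the state.
- r.get_state(): the state, without advancing time (a new reading comes with each control period).
- r.capture(name): name is "scene" or "top" or "wrist"; returns a dict with "color" (400x640x3 uint8, red, green, blue), "range_z" (400x640 float32, m along the optical axis (not along the pixel's ray), 0 where there is no reading), "intrinsics" (3x3 intrinsics, pixels), "world_from_camera" (4x4, takes a point from camera to world coordinates); the wrist camera has in their place "hand_eye" (4x4, takes a point from camera to tool coordinates, whose origin is the TCP and whose axes are the flange's). Camera axes: x right, y down, z forward; pixel columns grow to the right and rows downward; lengths in m; the calibration is good to about 2 mm. A picture is of the moment at which its call begins: read the wrist's pose just before it.
- r.close_job(): hands the job in; it is judged then, once.
The state is a dict: "time_s": time; "joints": joint angles; "qd": joint speeds; "joint_torque": joint torques, N m; "tcp_pos": TCP position; "eef_rot": TCP orientation; "contact_force": force on the tool from outside, world axes, zero at the start; "moment": the same for the moment, N m; "gripper_width": finger opening in m; "gripper_force": force on a finger pad.
Only numpy, scipy, OpenCV 4.12 (cv2) and the standard library are available. Lean on these libraries where they do the work, as an engineer would, in place of code of your own. Each camera call takes 0.05 s, during which the arm holds its last target. There are 200 camera calls.

## Working session

There is one attempt and no reset: what is moved stays moved. The work goes in short steps, Python scripts to look and compute and a shell command to move; the robot and the scene stay as the last step left them, time stands still between calls to the robot, and variables do not carry over. Pictures are saved under pics/ and viewed, at most 10 in all, crops included, and the job is handed in when it is done.

```bash
mkdir -p pics; ls; cat > h.py <<'E'
import numpy as np,cv2
from plant import r
from scipy.spatial.transform import Rotation as R
def pose(s=None):
    s=s or r.get_state(); T=np.eye(4); T[:3,:3]=R.from_euler('xyz',s['eef_rot'],degrees=True).as_matrix(); T[:3,3]=s['tcp_pos']; return T
def cap(n):
    T=pose(); c=r.capture(n)
    c['W']=T@c['hand_eye'] if n=='wrist' else c['world_from_camera']; return c
def ray(c,u,v,z):
    K=c['intrinsics'];d=c['W'][:3,:3]@np.linalg.solve(K,[u,v,1.]);o=c['W'][:3,3];return o+d*(z-o[2])/d[2]
def depth(c,u,v):
    K=c['intrinsics'];z=c['range_z'][int(v),int(u)];return (c['W']@np.append(np.linalg.solve(K,[u,v,1.])*z,1))[:3]
def cloud(c):
    z=c['range_z'];v,u=np.mgrid[:400,:640];P=np.stack([u,v,np.ones_like(u)],-1)@np.linalg.inv(c['intrinsics']).T*z[...,None]
    return P@c['W'][:3,:3].T+c['W'][:3,3]
def save(c,n): cv2.imwrite('pics/'+n+'.png',c['color'][...,::-1])
E
python3 - <<'E'
from h import *
import pickle
s=r.get_state();print(s)
d={n:cap(n) for n in('top','scene')}
for n in d: print(n,d[n]['W'].round(3).tolist(),d[n]['intrinsics'].round(1).tolist()); save(d[n],n+'0')
pickle.dump(d,open('d0.pkl','wb'))
E
```

```text
pics
{'time_s': 0.0, 'joints': array([ 8.60107194e+01,  2.05916519e+01,  6.35617867e-01, -1.95132820e-02,
       -7.01371117e+01, -1.65051418e+01]), 'qd': array([ 0.05767878, -0.01225462,  0.07642298, -0.01049347,  0.01567322,
        0.01880498]), 'joint_torque': array([-1.50132011e-03, -5.82716990e+01,  2.93045533e+01,  6.99728429e+00,
        6.91508059e-03, -1.49643656e-04]), 'tcp_pos': array([0.23620388, 0.63180174, 0.22043618]), 'eef_rot': array([ 1.79905481e+02, -8.87728700e-03, -2.05010600e+01]), 'contact_force': array([-0.23024033, -0.22853058, -0.52370114]), 'moment': array([-0.00699336, -0.01582796,  0.01650869]), 'gripper_force': 0.0, 'gripper_width': 0.087654020421947}
top [[0.004, -0.997, 0.081, 0.427], [-1.0, -0.003, 0.017, 0.054], [-0.016, -0.081, -0.997, 1.536], [0.0, 0.0, 0.0, 1.0]] [[506.3, 0.0, 320.1], [0.0, 506.3, 203.6], [0.0, 0.0, 1.0]]
scene [[0.476, -0.672, 0.566, -0.173], [-0.879, -0.373, 0.297, -0.3], [0.012, -0.639, -0.769, 1.022], [0.0, 0.0, 0.0, 1.0]] [[430.8, 0.0, 320.2], [0.0, 430.8, 198.0], [0.0, 0.0, 1.0]]
```

View pics/top0.png

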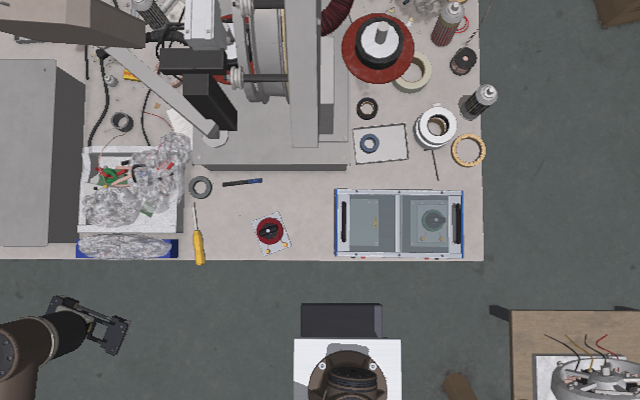

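View pics/scene0.png

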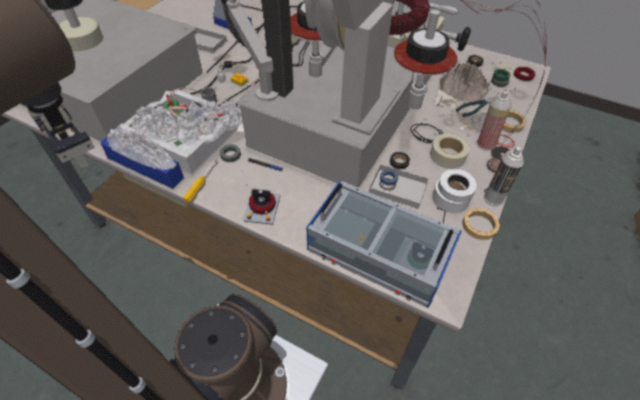

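The empty nest is the left one: left handle at px (344,230) in the top view, right handle (457,222), busy green core (433,219). The carrier is at (271,231), the screwdriver at (198,235) and the grey core at (201,187). I'll measure these next.

```bash
python3 - <<'E'
from h import *
import pickle
d=pickle.load(open('d0.pkl','rb'));c=d['top'];im=c['color'].astype(int);P=cloud(c)
hsv=cv2.cvtColor(c['color'],cv2.COLOR_RGB2HSV)
def box(m,x0,y0,x1,y1):
    k=np.zeros(m.shape,bool);k[y0:y1,x0:x1]=1;return m&k
dark=im.max(2)<60
for n,b in(('L',(336,195,352,260)),('R',(449,195,464,260))):
    m=box(dark,*b);v,u=np.nonzero(m);(cx,cy),wh,a=cv2.minAreaRect(np.stack([u,v],1).astype(np.float32))
    h=P[m][:,2];print(n,cx,cy,wh,a,ray(c,cx,cy,.150),np.median(h))
    pts=cv2.boxPoints(((cx,cy),wh,a));print([ray(c,*p,.150).round(3).tolist() for p in pts])
# carrier
m=box((hsv[...,0]<8)|(hsv[...,0]>172),250,205,295,255)&(hsv[...,1]>140)&(hsv[...,2]>60)
v,u=np.nonzero(m);print('coil',u.mean(),v.mean(),ray(c,u.mean(),v.mean(),.03),m.sum())
t=box(P[...,2]>.045,245,205,297,255);v,u=np.nonzero(t);print('grip pts',t.sum(),P[t].mean(0), cv2.minAreaRect(P[t][:,:2].astype(np.float32)))
t=box((P[...,2]>.006)&(P[...,2]<.02),245,205,297,255);q=P[t][:,:2].astype(np.float32);print('plate',t.sum(),cv2.minAreaRect(q))
t=box((P[...,2]>.006),245,205,297,255);q=P[t][:,:2].astype(np.float32);print('plate all',cv2.minAreaRect(q))
t=box(np.abs(P[...,2]-.111)<.006,325,180,475,265);print('station',t.sum(),cv2.minAreaRect(P[t][:,:2].astype(np.float32)))
crop=np.hstack([cv2.resize(c['color'][200:262,235:305],None,fx=5.5,fy=5.5,interpolation=2),cv2.resize(c['color'][184:264,330:470],None,fx=2.9,fy=4.26,interpolation=2)[:341]])
cv2.imwrite('pics/crop1.png',crop[...,::-1])
E
```

```text
L 343.5 221.5 (39.0, 3.0) 90.0 [0.4911143  0.01322657 0.15      ] 0.15167750995186946
[[0.545, 0.017, 0.15], [0.545, 0.009, 0.15], [0.438, 0.009, 0.15], [0.438, 0.017, 0.15]]
R 458.0 223.5 (39.0, 4.0) 90.0 [ 0.4867145  -0.29871858  0.15      ] 0.1509674048968992
[[0.54, -0.294, 0.15], [0.54, -0.305, 0.15], [0.434, -0.303, 0.15], [0.434, -0.292, 0.15]]
coil 269.9965986394558 230.87414965986395 [0.46801111 0.22832801 0.03      ] 294
grip pts 132 [0.46501904 0.2128499  0.20503131] ((0.4584757089614868, 0.15308219194412231), (0.2045200765132904, 0.034851424396038055), 81.99101257324219)
plate 541 ((0.47265613079071045, 0.22962872684001923), (0.14844796061515808, 0.15449568629264832), 0.9426339268684387)
plate all ((0.4734569489955902, 0.18095625936985016), (0.14844796061515808, 0.2518538236618042), 0.9426339268684387)
station 4612 ((0.4895828664302826, -0.1440073847770691), (0.359772264957428, 0.1901097595691681), 89.37594604492188)
```

View pics/crop1.png

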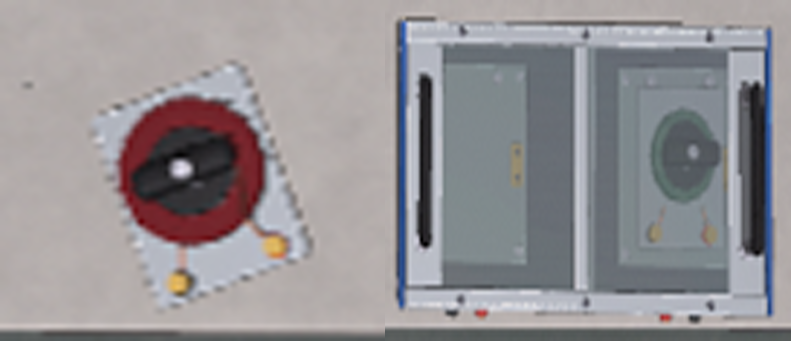

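The crop shows the left nest empty with its brass stop, and the carrier turned about +21.6° with its posts towards the robot. The station centre is about (0.490, -0.144) with yaw about -0.65°, and heights and sizes agree with those given. I'll head for the left handle, taking a wrist look at the carrier on the way.

```bash
python3 -m crank '[[[0,0,0],[3.7,3.1,0],-1],[[0,0,0],[3.7,3.1,0],-1],[[0,0,0],[3.7,3.1,0],-1],[[0,0,0],[3.7,3.1,0],-1],[[0,0,0],[3.7,3.1,0],-1],[[0,0,0],[3.7,3.1,0],-1],[[0,0,0],[3.7,3.1,0],-1],[[0,0,0],[2.5,2.1,0],-1]]'
python3 - <<'E'
from h import *
import pickle
s=r.get_state();c=cap('wrist');save(c,'w1');print(s['tcp_pos'],s['eef_rot'],c['hand_eye'].round(3).tolist(),c['intrinsics'].round(1).tolist());pickle.dump(c,open('w1.pkl','wb'))
E
```

```text
time_s: 0.9
tcp_pos: [0.4196, 0.3071, 0.2213]
eef_rot: [180.0, 0.0, -20.6]
contact_force: [0.5, 1.4, 0.6]
gripper_width: 0.0879
gripper_force: 0.0
[0.41964282 0.30712996 0.22132569] [ 1.79980026e+02  9.58365212e-03 -2.05537999e+01] [[0.0, -0.963, -0.27, 0.072], [1.0, 0.001, -0.0, -0.0], [0.001, -0.27, 0.963, -0.164], [0.0, 0.0, 0.0, 1.0]] [[302.3, 0.0, 321.6], [0.0, 302.3, 199.5], [0.0, 0.0, 1.0]]
```

View pics/w1.png

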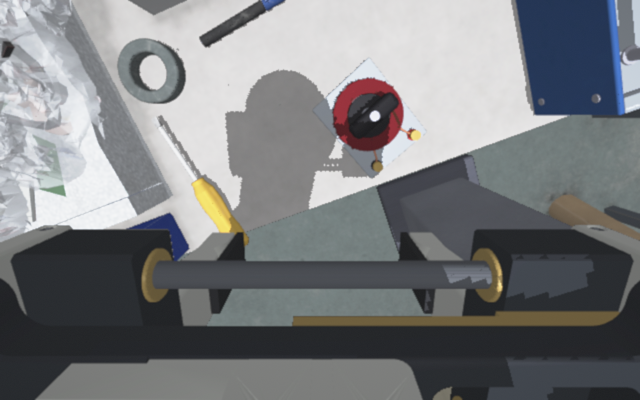

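The wrist view shows the carrier whole: coil centre about (368,115), posts at (414,134) and (376,166). I'll measure it from here.

```bash
python3 - <<'E'
from h import *
import pickle
c=pickle.load(open('w1.pkl','rb'));hsv=cv2.cvtColor(c['color'],cv2.COLOR_RGB2HSV);P=cloud(c)
k=np.zeros((400,640),bool);k[50:180,305:435]=1
m=k&((hsv[...,0]<8)|(hsv[...,0]>172))&(hsv[...,1]>140)&(hsv[...,2]>60)
h=cv2.convexHull(np.argwhere(m)[:,::-1].astype(np.int32));e=cv2.fitEllipse(h);print('coil',e,ray(c,*e[0],.03))
m=k&(hsv[...,0]>12)&(hsv[...,0]<32)&(hsv[...,1]>130)&(hsv[...,2]>90)
n,_,st,ce=cv2.connectedComponentsWithStats(m.astype(np.uint8))
for i in range(1,n):
    if st[i,4]>15: print('post',ce[i],st[i,4],ray(c,*ce[i],.024))
t=k&(P[...,2]>.005)&(P[...,2]<.1);q=P[t][:,:2].astype(np.float32);print('plate',t.sum(),cv2.minAreaRect(q))
t=k&(P[...,2]>.062)&(P[...,2]<.08);q=P[t][:,:2].astype(np.float32);print('grip',t.sum(),np.median(P[t][:,2]),cv2.minAreaRect(q))
E
```

```text
coil ((371.8050231933594, 116.63052368164062), (70.51374053955078, 81.3933334350586), 119.63845825195312) [0.46572708 0.22941555 0.03      ]
plate 7022 ((0.4608324468135834, 0.23032279312610626), (0.11210222542285919, 0.08794140815734863), 21.029802322387695)
grip 1012 0.07204010107293485 ((0.46838605403900146, 0.2332942932844162), (0.0181035827845335, 0.055706221610307693), 21.101003646850586)
```

```bash
python3 -m crank '[[[0,0,0],[2.9,3.7,0],-1],[[0,0,0],[2.9,3.7,0],-1],[[0,0,0],[2.9,3.7,0],-1],[[0,0,0],[2.9,3.7,0],-1],[[0,0,0],[2.9,3.7,0],-1],[[0,0,-6.6],[0,2,0],-1],[[0,0,-6.6],[0,1,0],-1],[[0,0,-6.6],[0,1,0],-1]]'
```

```text
time_s: 1.75
tcp_pos: [0.479, 0.0463, 0.2211]
eef_rot: [180.0, 0.0, -0.5]
contact_force: [0.4, -0.9, -0.1]
gripper_width: 0.0877
gripper_force: 0.0
```

```bash
python3 -m crank '[[[0,0,0],[1.2,3.3,0],-1],[[0,0,0],[0,0,3.5],-1],[[0,0,0],[0,0,3.4],-1],[[0,0,0],[0,0,0],0.5],[[0,0,0],[0,0,0],1],[[0,0,0],[0,0,0],1],[[0,0,0],[0,0,0],1],[[0,0,0],[0,0,0],1]]' 15; python3 -m crank '[[[0,0,0],[0,0,0],1],[[0,0,0],[0,0,0],1],[[0,0,0],[0,0,0],1]]'
```

```text
time_s: 2.55
tcp_pos: [0.4916, 0.0147, 0.1536]
eef_rot: [-180.0, -0.1, -0.7]
contact_force: [-0.0, -0.5, -0.1]
gripper_width: 0.0534
gripper_force: 0.0
time_s: 2.85
tcp_pos: [0.491, 0.0143, 0.1525]
eef_rot: [-180.0, -0.0, -0.7]
contact_force: [0.4, -0.3, -0.6]
gripper_width: 0.0292
gripper_force: 0.0
```

```bash
python3 -m crank '[[[0,0,0],[0,0,0],1],[[0,0,0],[0,0,0],1],[[0,0,0],[0,0,0],1],[[0,0,0],[0,0,0],1]]'; python3 -m crank '[[[0,0,0],[0,1.5,0],1],[[0,0,0],[0,2.0,0],1],[[0,0,0],[0,2.0,0],1],[[0,0,0],[0,2.0,0],1],[[0,0,0],[0,2.0,0],1],[[0,0,0],[0,2.0,0],1],[[0,0,0],[0,1,0],1],[[0,0,0],[0,0,0],1]]'
```

```text
time_s: 3.25
tcp_pos: [0.491, 0.0142, 0.1523]
eef_rot: [180.0, 0.0, -0.7]
contact_force: [-0.6, 0.8, 1.2]
gripper_width: 0.0014
gripper_force: 0.0
time_s: 4.05
tcp_pos: [0.4893, -0.1116, 0.1522]
eef_rot: [180.0, 0.0, -0.8]
contact_force: [-0.1, 1.4, 1.0]
gripper_width: 0.0007
gripper_force: 0.0
```

The fingers closed to 0, so they missed the bar or the pads passed it. I'll look before moving again.

```bash
python3 - <<'E'
from h import *
import pickle
c=cap('wrist');t=cap('top');pickle.dump((c,t),open('w2.pkl','wb'))
cv2.imwrite('pics/w2.png',np.vstack([c['color'][:,:],cv2.resize(t['color'][150:270,280:500],(640,200))])[:600,:,::-1])
E
```

```text
(no output)
```

View pics/w2.png

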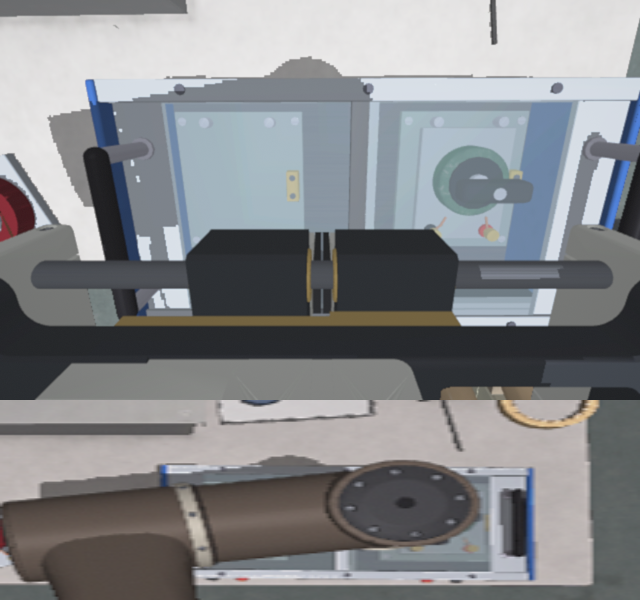

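```bash
python3 - <<'E'
from h import *
import pickle
c,t=pickle.load(open('w2.pkl','rb'))
for u,v in((96,158),(104,190),(112,220),(120,260),(126,300)): print(u,v,depth(c,u,v).round(4),ray(c,u,v,.152).round(4))
P=cloud(c);m=(abs(P[...,2]-.149)<.006)&(P[...,1]>-.03)&(c['color'].max(2)<70);m[:,200:]=0
print(m.sum(),cv2.minAreaRect(P[m][:,:2].astype(np.float32)),P[m].mean(0))
P=cloud(t);m=(abs(P[...,2]-.149)<.006)&(t['color'].max(2)<70);m[:,:400]=0;m[:180]=0;m[270:]=0;m[:,470:]=0
print('R',m.sum(),cv2.minAreaRect(P[m][:,:2].astype(np.float32)))
E
```

```text
96 158 [0.5409 0.0107 0.152 ] [0.5409 0.0107 0.152 ]
104 190 [0.5227 0.011  0.1508] [0.523  0.0101 0.152 ]
112 220 [0.5046 0.0104 0.1503] [0.5052 0.0092 0.152 ]
120 260 [0.4784 0.0115 0.1492] [0.4799 0.0095 0.152 ]
126 300 [0.452  0.0115 0.1513] [0.4525 0.011  0.152 ]
3324 ((0.4919610023498535, 0.013185776770114899), (0.10912317782640457, 0.011251193471252918), 0.157146617770195) [0.50285259 0.01196122 0.15068104]
R 145 ((0.4868365228176117, -0.2991524338722229), (0.011976014822721481, 0.10624530911445618), 89.73260498046875)
```

```bash
python3 - <<'E'
from h import *
import pickle
c=cap('scene');pickle.dump(c,open('s3.pkl','wb'))
cv2.imwrite('pics/s3.png',cv2.resize(c['color'][130:310,260:500],(800,600),interpolation=2)[...,::-1])
print(r.get_state()['tcp_pos'])
E
```

```text
[ 0.489519   -0.11033013  0.15233465]
```

View pics/s3.png

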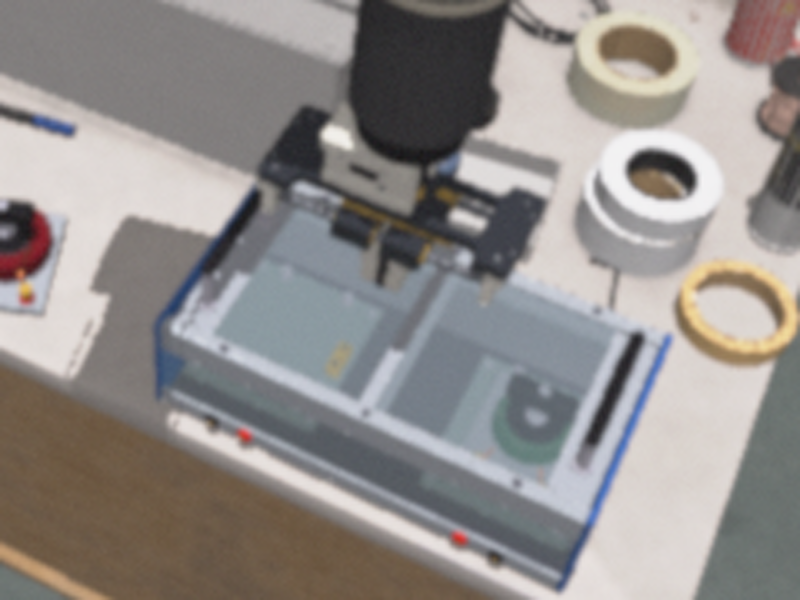

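The fingertips show at crop (385,275) (full picture about (375,212)). I'll check their actual height.

```bash
python3 - <<'E'
from h import *
import pickle
c=pickle.load(open('s3.pkl','rb'))
P=cloud(c)
for cu,cv_ in((375,240),(375,260),(378,270),(380,278),(390,270),(390,285),(360,240),(400,250),(380,230)):
    u,v=260+cu*.3,130+cv_*.3;print(cu,cv_,P[int(v),int(u)].round(3),c['color'][int(v),int(u)])
m=(abs(P[...,0]-.4895)<.03)&(abs(P[...,1]+.111)<.03)&(P[...,2]>.114)&(P[...,2]<.25)
for lo in np.arange(.114,.25,.008):
    k=m&(P[...,2]>=lo)&(P[...,2]<lo+.008);print(round(lo,3),k.sum(),P[k].mean(0).round(3) if k.any() else '')
E
```

```text
375 240 [ 0.457 -0.109  0.233] [110 104  95]
375 260 [ 0.478 -0.105  0.184] [126 123 119]
378 270 [ 0.479 -0.108  0.173] [74 73 71]
380 278 [ 0.478 -0.112  0.169] [64 62 61]
390 270 [ 0.482 -0.118  0.177] [127 125 120]
390 285 [ 0.478 -0.121  0.166] [136 132 128]
360 240 [ 0.45  -0.101  0.236] [47 47 51]
400 250 [ 0.449 -0.132  0.244] [49 51 54]
380 230 [ 0.472 -0.108  0.228] [88 87 84]
0.114 0 
0.122 0 
0.13 0 
0.138 0 
0.146 0 
0.154 10 [ 0.48  -0.115  0.16 ]
0.162 29 [ 0.478 -0.113  0.166]
0.17 31 [ 0.478 -0.114  0.174]
0.178 23 [ 0.478 -0.113  0.182]
0.186 19 [ 0.477 -0.113  0.189]
0.194 6 [ 0.476 -0.105  0.197]
0.202 3 [ 0.477 -0.104  0.204]
0.21 1 [ 0.486 -0.109  0.218]
0.218 3 [ 0.482 -0.108  0.221]
0.226 3 [ 0.474 -0.108  0.229]
0.234 4 [ 0.467 -0.11   0.238]
0.242 90 [ 0.473 -0.117  0.246]
```

The tips are at z≈0.156 rather than 0.127, so the fingers stand about 29 mm further back than stated. I'll confirm with the wrist camera's depth of the pads.

```bash
python3 - <<'E'
from h import *
import pickle
c=pickle.load(open('w1.pkl','rb'));c['W']=c['hand_eye'];P=cloud(c)
m=(abs(P[...,0])<.03)&(abs(abs(P[...,1])-.047)<.012)&(P[...,2]<.06)&(P[...,2]>-.15)
for lo in np.arange(-.1,.05,.01):
    k=m&(P[...,2]>=lo)&(P[...,2]<lo+.01);print(round(lo,3),k.sum(),P[k].mean(0).round(3) if k.any() else '')
k=m&(P[...,2]>-.03);print('max tool z of finger',np.percentile(P[k][:,2],[50,90,99,100]),'x range',P[k][:,0].min(),P[k][:,0].max(), 'y', np.percentile(P[k][:,1],[0,100]))
E
```

```text
-0.1 5614 [ 0.021  0.007 -0.095]
-0.09 2564 [ 0.019  0.001 -0.087]
-0.08 1129 [ 0.009 -0.004 -0.075]
-0.07 823 [ 0.004 -0.008 -0.065]
-0.06 1046 [-0.003 -0.003 -0.054]
-0.05 476 [ 0.002  0.    -0.044]
-0.04 685 [ 0.009  0.001 -0.035]
-0.03 820 [ 0.009  0.001 -0.025]
-0.02 663 [ 0.008  0.    -0.015]
-0.01 168 [ 0.004 -0.    -0.008]
-0.0 0 
0.01 0 
0.02 0 
0.03 0 
0.04 0 
0.05 0 
max tool z of finger [-0.01992627 -0.0099748  -0.00620946 -0.00478495] x range -0.008125216372525834 0.011787136068451907 y [-0.05894349  0.05894254]
```

Both views agree: the tips are at tool z = -5 mm, so the grasp point is about -24 mm, i.e. 30 mm shorter than stated. I'll go back up and over the bar, and grasp with TCP z = 0.122.

```bash
python3 -m crank '[[[0,0,0],[0,0,-2],-1],[[0,0,0],[0,-4.1,0],-1],[[0,0,0],[0,-4.1,0],-1],[[0,0,0],[0.1,-4.1,0],-1],[[0,0,0],[0,0,0],-1],[[0,0,0],[0,0,0],-1],[[0,0,0],[0,0,0],-1],[[0,0,0],[0,0,0],-1]]'; python3 -m crank '[[[0,0,0],[0,0,0],-1],[[0,0,0],[0,0,2.5],-1],[[0,0,0],[0,0,2.5],0],[[0,0,0],[0,0,0],1],[[0,0,0],[0,0,0],1],[[0,0,0],[0,0,0],1],[[0,0,0],[0,0,0],1],[[0,0,0],[0,0,0],1]]';python3 -m crank '[[[0,0,0],[0,0,0],1],[[0,0,0],[0,0,0],1],[[0,0,0],[0,0,0],1],[[0,0,0],[0,0,0],1],[[0,0,0],[0,0,0],1]]'
```

```text
time_s: 5.0
tcp_pos: [0.4919, 0.0116, 0.1723]
eef_rot: [180.0, 0.0, -0.7]
contact_force: [1.0, 0.8, 0.5]
gripper_width: 0.0585
gripper_force: 0.0
time_s: 5.8
tcp_pos: [0.4925, 0.0124, 0.1233]
eef_rot: [-180.0, -0.1, -0.7]
contact_force: [-0.4, -0.3, 0.3]
gripper_width: 0.038
gripper_force: 0.0
time_s: 6.3
tcp_pos: [0.4921, 0.0124, 0.1225]
eef_rot: [-180.0, -0.0, -0.7]
contact_force: [-1.5, 0.6, 2.3]
gripper_width: 0.0114
gripper_force: 15.0
```

The bar is gripped (11.4 mm). Next I'll slide it 130 mm.

```bash
python3 -m crank '[[[0,0,0],[0,1.5,0],1],[[0,0,0],[0,2.0,0],1],[[0,0,0],[0,2.0,0],1],[[0,0,0],[0,2.0,0],1],[[0,0,0],[0,2.0,0],1],[[0,0,0],[0,2.0,0],1],[[0,0,0],[0,1,0],1],[[0,0,0],[0,0.5,0],1]]'; python3 -m crank '[[[0,0,0],[0,0.1,0],1],[[0,0,0],[0,0,0],1]]'
```

```text
time_s: 7.1
tcp_pos: [0.4908, -0.1162, 0.1224]
eef_rot: [-179.8, -0.1, -0.8]
contact_force: [-5.3, 30.3, 10.2]
gripper_width: 0.0121
gripper_force: 15.0
time_s: 7.3
tcp_pos: [0.4908, -0.1156, 0.1224]
eef_rot: [-179.7, -0.1, -0.7]
contact_force: [-2.9, 20.2, 5.9]
gripper_width: 0.0113
gripper_force: 15.0
```

It is at its stop (20–30 N). I'll release, lift and look at the station from above.

```bash
python3 -m crank '[[[0,0,0],[0,-0.2,0],1],[[0,0,0],[0,0,0],-1],[[0,0,0],[0,0,0],-1],[[0,0,0],[0,0,0],-1],[[0,0,0],[0,0,0],-1],[[0,0,0],[0,0,-4],-1],[[0,0,0],[0,0,-4],-1],[[0,0,0],[0,0,-2],-1]]'; python3 -m crank '[[[0,0,0],[-1,-4,0],-1],[[0,0,0],[-1,-4,0],-1],[[0,0,0],[0,0,0],-1],[[0,0,0],[0,0,0],-1]]'
python3 - <<'E'
from h import *
import pickle
s=r.get_state();c=cap('wrist');save(c,'w4');pickle.dump(c,open('w4.pkl','wb'));print(s['tcp_pos'],s['eef_rot'])
E
```

```text
time_s: 8.1
tcp_pos: [0.4916, -0.1172, 0.2257]
eef_rot: [180.0, -0.2, -0.7]
contact_force: [-0.9, 0.1, 0.8]
gripper_width: 0.0618
gripper_force: 0.0
time_s: 8.5
tcp_pos: [0.4713, -0.0359, 0.2226]
eef_rot: [180.0, -0.0, -0.6]
contact_force: [0.3, -1.2, -0.6]
gripper_width: 0.0873
gripper_force: 0.0
[ 0.4713042  -0.03593953  0.22260882] [ 1.79999965e+02 -2.58326973e-02 -5.78462338e-01]
```

View pics/w4.png

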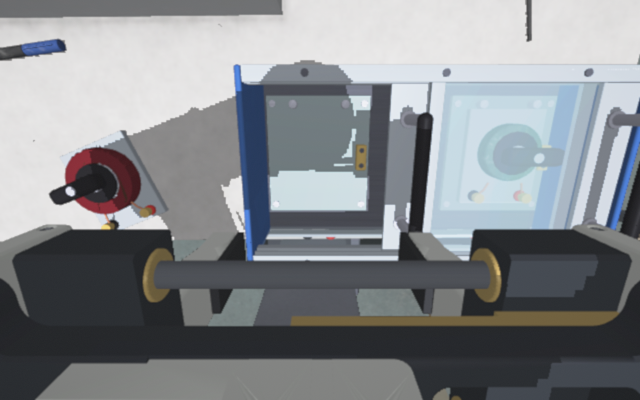

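The left cover is back (handle at (424,170)) and the right one is shut. The bay is open, with the brass stop at (361,157) and the back dowels at (292,104) and (346,104). Now I'll measure the nest.

```bash
python3 - <<'E'
from h import *
import pickle
c=pickle.load(open('w4.pkl','rb'));P=cloud(c);hsv=cv2.cvtColor(c['color'],cv2.COLOR_RGB2HSV)
print('nest z',P[180:200,290:340,2].mean(), P[130:140,290:320,2].mean())
k=np.zeros((400,640),bool);k[138:180,350:372]=1
m=k&(hsv[...,0]>10)&(hsv[...,0]<32)&(hsv[...,1]>110);q=P[m&(P[...,2]>.022)];print('stop',m.sum(),q[:,2].max(),q.min(0),q.max(0),cv2.minAreaRect(q[:,:2].astype(np.float32)))
for u0,u1 in((282,302),(337,356),(265,282),(356,372)):
    k=np.zeros((400,640),bool);k[95:115,u0:u1]=1;m=k&(P[...,2]>.021)&(P[...,2]<.034);q=P[m];print('dowel',m.sum(),*( (q.min(0),q.max(0),q.mean(0)) if len(q) else ()))
for n,(a,b) in dict(L=(405,440),R=(620,640)).items():
    k=np.zeros((400,640),bool);k[110:230,a:b]=1;m=k&(abs(P[...,2]-.149)<.006);q=P[m];print(n,len(q),cv2.minAreaRect(q[:,:2].astype(np.float32)))
k=np.zeros((400,640),bool);k[60:100,235:640]=1;q=P[k&(abs(P[...,2]-.111)<.004)];i=q[:,1]
for lo in(-.28,-.2,-.1,-.05,0):
    w=q[abs(i-lo)<.01];print('back track',lo,w[:,0].min(),w[:,0].max())
k=np.zeros((400,640),bool);k[70:230,230:275]=1;q=P[k&(abs(P[...,2]-.111)<.004)];print('end',q.min(0),q.max(0))
E
```

```text
nest z 0.01906018732201703 0.018014951191321207
stop 148 0.031069403966330122 [ 0.48121613 -0.08706063  0.02689779] [ 0.50848668 -0.07642227  0.0310694 ] ((0.4948674738407135, -0.08159538358449936), (0.010239525698125362, 0.027385031804442406), 87.73159790039062)
dowel 63 [ 0.55175489 -0.00747741  0.02316094] [0.56044694 0.00167816 0.030447  ] [ 0.55627947 -0.00317832  0.02855182]
dowel 65 [ 0.55113984 -0.06741668  0.02372592] [ 0.55985324 -0.05822299  0.03036409] [ 0.55572222 -0.0626419   0.02841624]
dowel 0
dowel 0
L 1815 ((0.49765920639038086, -0.11459536850452423), (0.012129239737987518, 0.09510701149702072), 89.5338134765625)
R 700 ((0.4757750928401947, -0.29048606753349304), (0.057178713381290436, 0.01032279059290886), 7.286362171173096)
back track -0.28 0.5548143702516161 0.5820870551873882
back track -0.2 0.5555718063549261 0.5839247575825333
back track -0.1 0.5709581628196279 0.5847111708655016
back track -0.05 0.5713594231893999 0.5851273066408575
back track 0 0.5718607549637972 0.5856591605556075
end [0.43665032 0.00337037 0.10700555] [0.58109625 0.03977344 0.11457459]
```

The dowels give nest x ≈ 0.4955, y ≈ -0.033 to -0.035, with nest top and dowel heights as expected. I'll move over the carrier with yaw -69° so the fingers close across the bar's 18 mm.

```bash
python3 -m crank '[[[0,0,0],[-0.1,-4.45,0],-1],[[0,0,0],[-0.1,-4.45,0],-1],[[0,0,0],[-0.1,-4.45,0],-1],[[0,0,0],[-0.1,-4.45,0],-1],[[0,0,0],[-0.1,-4.45,0],-1],[[0,0,0],[-0.1,-4.45,0],-1],[[0,0,7.6],[0,0,0],-1],[[0,0,7.6],[0,0,0],-1]]'; python3 -m crank '[[[0,0,7.6],[0,0,0],-1],[[0,0,7.6],[0,0,0],-1],[[0,0,7.6],[0,0,0],-1],[[0,0,7.6],[0,0,0],-1],[[0,0,7.6],[0,0,0],-1],[[0,0,7.6],[0,0,0],-1],[[0,0,7.6],[0,0,0],-1],[[0,0,0],[0,0,0],-1]]'
python3 - <<'E'
from h import *
import pickle
s=r.get_state();c=cap('wrist');pickle.dump(c,open('w5.pkl','wb'));P=cloud(c)
m=(P[...,2]>.064)&(P[...,2]<.08)&(abs(P[...,0]-.468)<.05)&(abs(P[...,1]-.232)<.05);q=P[m]
T=pose();print(s['tcp_pos'],s['eef_rot'],len(q),cv2.minAreaRect(q[:,:2].astype(np.float32)) if len(q) else '')
g=np.array([.4677,.2314,0])-T[:3,3];print('tool delta',T[:3,:3].T@g)
E
```

```text
time_s: 9.35
tcp_pos: [0.4692, 0.2309, 0.2215]
eef_rot: [179.9, 0.0, -16.2]
contact_force: [1.1, -0.2, -0.3]
gripper_width: 0.0877
gripper_force: 0.0
time_s: 10.15
tcp_pos: [0.4693, 0.2295, 0.222]
eef_rot: [180.0, -0.0, -69.3]
contact_force: [-0.1, 0.4, -0.9]
gripper_width: 0.0874
gripper_force: 0.0
[0.46934362 0.22947043 0.22195039] [ 1.79956778e+02 -3.02129801e-02 -6.93171284e+01] 830 ((0.46880415081977844, 0.2326856404542923), (0.01747732050716877, 0.0552838109433651), 21.086118698120117)
tool delta [-0.00229387  0.00068022  0.22199773]
```

```bash
python3 -m crank '[[[0,0,-0.3],[-0.2,0,4.5],-0.3],[[0,0,0],[0,0,4.5],-0.3],[[0,0,0],[0,0,4.5],-0.3],[[0,0,0],[0,0,3],-0.3],[[0,0,0],[0,0,1.7],-0.3],[[0,0,0],[0,0,0],1],[[0,0,0],[0,0,0],1],[[0,0,0],[0,0,0],1]]' 40; python3 -m crank '[[[0,0,0],[0,0,0],1],[[0,0,0],[0,0,0],1],[[0,0,0],[0,0,0],1],[[0,0,0],[0,0,0],1],[[0,0,0],[0,0,0],1]]'
```

```text
time_s: 11.0
tcp_pos: [0.4688, 0.2329, 0.0416]
eef_rot: [-179.9, 0.0, -68.7]
contact_force: [0.7, 0.9, 0.9]
gripper_width: 0.0379
gripper_force: 0.0
time_s: 11.5
tcp_pos: [0.4683, 0.2328, 0.0412]
eef_rot: [-179.9, 0.0, -68.8]
contact_force: [-1.6, 0.1, 6.7]
gripper_width: 0.0179
gripper_force: 40.0
```

The grip holds at 17.9 mm and 40 N. I'll lift, turn square to the station and carry it over the open bay.

```bash
python3 -m crank '[[[0,0,0],[0,0,-1.5],1],[[0,0,0],[0,0,-3],1],[[0,0,0],[0,0,-4],1],[[0,0,0],[0,0,-4],1],[[0,0,7.28],[0,0,-2],1],[[0,0,7.28],[0,0,0],1],[[0,0,7.28],[0,0,0],1],[[0,0,0],[0,0,0],1]]'; python3 -m crank '[[[0,0,0],[2.2,-0.5,0],1],[[0,0,0],[3.9,-0.5,0],1],[[0,0,0],[4.5,-0.5,0],1],[[0,0,0],[4.5,-0.5,0],1],[[0,0,0],[4.4,-0.5,0],1],[[0,0,0],[3.9,-0.5,0],1],[[0,0,0],[2.5,0,0],1],[[0,0,0],[0,0,0],1]]'
python3 - <<'E'
from h import *
import pickle
s=r.get_state();c=cap('wrist');save(c,'w6');pickle.dump(c,open('w6.pkl','wb'));print(s['tcp_pos'],s['eef_rot'],s['gripper_width'],s['contact_force'])
E
```

```text
time_s: 12.3
tcp_pos: [0.467, 0.2319, 0.1846]
eef_rot: [179.9, -0.0, -90.8]
contact_force: [0.2, -0.2, -5.9]
gripper_width: 0.0181
gripper_force: 40.0
time_s: 13.1
tcp_pos: [0.4938, -0.0297, 0.1844]
eef_rot: [179.9, -0.0, -90.6]
contact_force: [-0.2, -0.4, -5.8]
gripper_width: 0.0179
gripper_force: 40.0
[ 0.49381367 -0.02967965  0.184393  ] [ 1.79856940e+02 -4.13818474e-02 -9.05974140e+01] 0.01785132660951526 [-0.20754742 -0.40191204 -5.78520069]
```

View pics/w6.png

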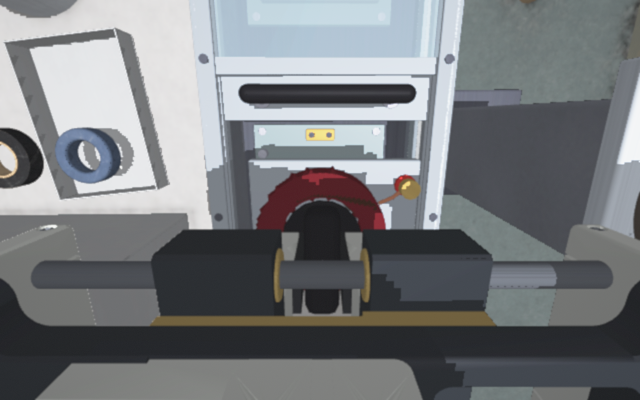

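The carrier hangs level over the bay between the tracks, with the stop visible at (320,134) and its right edge at row ~160. I'll shift 5 mm away from the stop and lower it.

```bash
python3 -m crank '[[[0,0,0],[-0.5,0,0],1],[[0,0,0],[0,0,3],1],[[0,0,0],[0,0,3],1],[[0,0,0],[0,0,3],1],[[0,0,0],[0,0,2],1],[[0,0,0],[0,0,0.7],1],[[0,0,0],[0,0,0.3],1],[[0,0,0],[0,0,0],1]]'; python3 -m crank '[[[0,0,0],[0,0,0.3],1],[[0,0,0],[0,0,0.2],1],[[0,0,0],[0,0,0],1]]'
```

```text
time_s: 13.95
tcp_pos: [0.4957, -0.0212, 0.0658]
eef_rot: [-180.0, 0.0, -90.6]
contact_force: [-0.8, -1.0, -5.0]
gripper_width: 0.0176
gripper_force: 40.0
time_s: 14.25
tcp_pos: [0.4952, -0.0219, 0.0607]
eef_rot: [-180.0, 0.0, -90.6]
contact_force: [-0.7, 0.4, -5.7]
gripper_width: 0.0179
gripper_force: 40.0
```

```bash
python3 -m crank '[[[0,0,0],[0,0,0.2],1],[[0,0,0],[0,0,0],1]]';python3 -m crank '[[[0,0,0],[0,0,0.1],1],[[0,0,0],[0,0,0],1]]'
```

```text
time_s: 14.45
tcp_pos: [0.495, -0.022, 0.0583]
eef_rot: [180.0, 0.0, -90.6]
contact_force: [-0.1, 0.1, -5.6]
gripper_width: 0.0174
gripper_force: 40.0
time_s: 14.65
tcp_pos: [0.4952, -0.022, 0.0575]
eef_rot: [-180.0, -0.0, -90.6]
contact_force: [-0.1, 0.7, -3.5]
gripper_width: 0.0176
gripper_force: 40.0
```

It touches the nest. I'll push first towards the dowels (+x), then the stop (-y), watching the force.

```bash
python3 -m crank '[[[0,0,0],[0,-0.3,0],1],[[0,0,0],[0,-0.3,0],1],[[0,0,0],[0,0,0],1]]';python3 -m crank '[[[0,0,0],[0.4,0,0],1],[[0,0,0],[0.4,0,0],1],[[0,0,0],[0.2,0,0],1],[[0,0,0],[0,0,0],1]]'; python3 -m crank '[[[0,0,0],[0,-0.15,0],1],[[0,0,0],[0,0,0],1]]'; python3 -m crank '[[[0,0,0],[0.15,0,0],1],[[0,0,0],[0,0,0],1]]'
```

```text
time_s: 14.95
tcp_pos: [0.502, -0.0219, 0.0575]
eef_rot: [-180.0, 0.0, -90.6]
contact_force: [1.8, -0.7, -3.7]
gripper_width: 0.0176
gripper_force: 40.0
time_s: 15.35
tcp_pos: [0.501, -0.0323, 0.0574]
eef_rot: [-180.0, -0.0, -90.7]
contact_force: [0.1, 0.1, -3.4]
gripper_width: 0.0177
gripper_force: 40.0
time_s: 15.55
tcp_pos: [0.5023, -0.0322, 0.0574]
eef_rot: [180.0, -0.0, -90.6]
contact_force: [-1.9, -1.4, -0.3]
gripper_width: 0.0177
gripper_force: 40.0
time_s: 15.75
tcp_pos: [0.5026, -0.0327, 0.0573]
eef_rot: [-180.0, 0.1, -90.7]
contact_force: [-1.5, 6.1, -3.7]
gripper_width: 0.0176
gripper_force: 40.0
```

```bash
python3 -m crank '[[[0,0,0],[0,-0.1,0],1],[[0,0,0],[0,0,0],1]]'; python3 -m crank '[[[0,0,0],[0,-0.1,0],1],[[0,0,0],[0,0,0],1]]'; python3 -m crank '[[[0,0,0],[0.05,-0.1,0],1],[[0,0,0],[0,0,0],1]]'
```

```text
time_s: 15.95
tcp_pos: [0.5029, -0.0327, 0.0573]
eef_rot: [180.0, 0.1, -90.7]
contact_force: [-4.0, 6.0, 0.7]
gripper_width: 0.0178
gripper_force: 40.0
time_s: 16.15
tcp_pos: [0.5034, -0.0327, 0.0573]
eef_rot: [179.9, 0.1, -90.7]
contact_force: [-5.8, 7.5, 3.6]
gripper_width: 0.0172
gripper_force: 40.0
time_s: 16.35
tcp_pos: [0.5035, -0.0328, 0.0574]
eef_rot: [179.8, 0.1, -90.7]
contact_force: [-11.7, 12.3, 8.0]
gripper_width: 0.0178
gripper_force: 40.0
```

It is seated against dowels and stop (about 12 N each way). I'll release, rise and look.

```bash
python3 -m crank '[[[0,0,0],[0,0,0],0.3],[[0,0,0],[0,0,0],0.1],[[0,0,0],[0,0,0],0.1],[[0,0,0],[0,0,0],0.1],[[0,0,0],[0,0,-3],0.1],[[0,0,0],[0,0,-4.5],0.1],[[0,0,0],[0,0,-4.5],0.1],[[0,0,0],[0,0,-4.5],0.1]]'; python3 -m crank '[[[0,0,0],[-4.5,2,0],0.1],[[0,0,0],[-4.5,2,0],0.1],[[0,0,0],[0,0,0],0.1],[[0,0,0],[0,0,0],0.1]]'
python3 - <<'E'
from h import *
import pickle
s=r.get_state();c=cap('wrist');save(c,'w7');pickle.dump(c,open('w7.pkl','wb'));print(s['tcp_pos'],s['eef_rot'],s['gripper_width'],s['contact_force'])
pickle.dump(cap('top'),open('t7.pkl','wb'))
E
```

```text
time_s: 17.15
tcp_pos: [0.5053, -0.0343, 0.2243]
eef_rot: [-180.0, -0.0, -90.6]
contact_force: [1.0, 0.4, -0.4]
gripper_width: 0.0395
gripper_force: 0.0
time_s: 17.55
tcp_pos: [0.4663, 0.0574, 0.2228]
eef_rot: [-179.9, 0.0, -90.5]
contact_force: [0.3, 0.0, -0.5]
gripper_width: 0.0398
gripper_force: 0.0
[0.46633712 0.05740662 0.22276834] [-1.79948888e+02  1.70480953e-02 -9.04708390e+01] 0.03982291404614123 [ 0.33806905  0.02848324 -0.54710969]
```

View pics/w7.png

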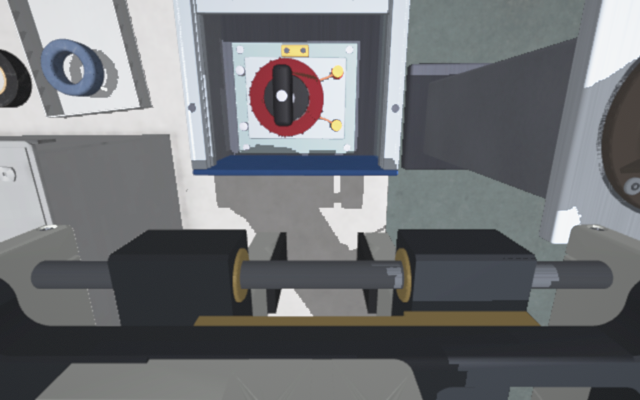

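The carrier sits square in the nest, with its right edge at the stop (295,50), its back edge at the dowels (241,70)/(244,146), and the posts on the robot side at (337,72)/(336,125). I'll check the gaps in numbers.

```bash
python3 - <<'E'
from h import *
import pickle
c=pickle.load(open('w7.pkl','rb'));P=cloud(c);hsv=cv2.cvtColor(c['color'],cv2.COLOR_RGB2HSV)
Y=P[...,1];X=P[...,0];Z=P[...,2]
k=np.zeros(Z.shape,bool);k[35:155,230:360]=1
# plate top z~.026
m=k&(Z>.0235)&(Z<.0295)&(X<.5518)&(Y>-.0785)
print('plate',m.sum(),cv2.minAreaRect(P[m][:,:2].astype(np.float32)),np.median(Z[m]))
q=P[m];A=np.c_[q[:,:2],np.ones(len(q))];print('plane',np.linalg.lstsq(A,q[:,2],rcond=None)[0])
b=k.copy();b[:]=0;b[40:60,275:315]=1;m=b&(hsv[...,0]>10)&(hsv[...,0]<32)&(hsv[...,1]>110)&(Z>.022);print('stop',m.sum(),P[m].min(0),P[m].max(0))
for v0 in(60,137):
    b[:]=0;b[v0:v0+20,230:252]=1;m=b&(Z>.0225)&(Z<.034);print('dowel+',m.sum(),P[m].min(0),P[m].max(0))
    for v in range(v0,v0+18,2): print(v,[f"{X[v,u]:.3f}/{Z[v,u]*1e3:.0f}" for u in range(232,256,2)])
t=pickle.load(open('t7.pkl','rb'));Q=cloud(t)
for n,(a,e) in dict(L=(380,400),R=(447,470)).items():
    b[:]=0;b[190:262,a:e]=1;m=b&(abs(Q[...,2]-.149)<.006);print(n,m.sum(),cv2.minAreaRect(Q[m][:,:2].astype(np.float32)) if m.any() else '')
E
```

```text
plate 3209 ((0.495575487613678, -0.033589717000722885), (0.08988641947507858, 0.11276909708976746), 89.65972137451172) 0.026672161661904892
plane [-0.00069253 -0.000914    0.02698708]
stop 147 [ 0.48091642 -0.08676161  0.02663651] [ 0.50836601 -0.07710784  0.03081863]
dowel+ 209 [ 0.54267363 -0.07339309  0.02276235] [ 0.56053791 -0.05349699  0.03143783]
60 ['0.569/8', '0.564/16', '0.561/17', '0.559/17', '0.557/17', '0.555/16', '0.553/15', '0.548/26', '0.546/26', '0.544/26', '0.542/27', '0.539/27']
62 ['0.569/8', '0.564/16', '0.562/17', '0.560/15', '0.557/17', '0.556/15', '0.553/17', '0.548/27', '0.546/26', '0.544/27', '0.542/27', '0.539/28']
64 ['0.569/7', '0.565/15', '0.562/17', '0.559/19', '0.557/18', '0.555/16', '0.553/17', '0.548/27', '0.546/27', '0.544/28', '0.542/27', '0.540/27']
66 ['0.569/10', '0.565/14', '0.562/18', '0.557/28', '0.555/29', '0.556/16', '0.553/17', '0.548/28', '0.546/28', '0.544/26', '0.542/27', '0.540/27']
68 ['0.569/9', '0.565/15', '0.559/28', '0.557/29', '0.555/30', '0.553/29', '0.552/23', '0.549/27', '0.546/28', '0.545/26', '0.542/26', '0.540/26']
70 ['0.5
[... 1492 characters left out ...]
19', '0.553/17', '0.550/17', '0.548/16']
149 ['0.577/8', '0.575/9', '0.572/9', '0.570/9', '0.565/17', '0.562/18', '0.560/19', '0.558/18', '0.555/18', '0.553/17', '0.551/16', '0.548/18']
151 ['0.577/9', '0.575/9', '0.572/10', '0.570/10', '0.565/17', '0.563/17', '0.561/17', '0.558/16', '0.556/16', '0.553/16', '0.551/17', '0.549/16']
153 ['0.578/8', '0.575/8', '0.572/9', '0.570/10', '0.568/9', '0.565/9', '0.563/9', '0.560/10', '0.558/8', '0.555/8', '0.553/9', '0.550/9']
L 132 ((0.49029669165611267, -0.1178039163351059), (0.009191213175654411, 0.10935109853744507), 89.55744934082031)
R 163 ((0.48819947242736816, -0.2988351583480835), (0.012456323951482773, 0.10909657180309296), 88.4549331665039)
```

The plate is flat and within about 1 mm of the stop and dowels. The left cover has moved 131 mm and the right one hasn't moved. I'm handing it in.

```bash
python3 -c "
from plant import r
print(r.close_job())"
```

```text
the job is handed in; nothing more can be done
None
```

The job is handed in at about 18 s of the 51 s: the left cover is fully back, the right one is still shut, and the red-coil carrier lies flat in the left nest, posts towards the robot, within about 1 mm of both dowels and the end stop by camera; the judge's result was not shown.

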